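Check the dosing syringes and reject the blocked one

ROBOT

A 6-joint arm with a two-finger parallel gripper is mounted at the origin on the work surface. World frame = base frame: x ahead of the robot, y to its left, z up, the work surface at z = 0. Lengths are in m, angles in rad, forces in N, time in s.
With the tool pointing down it reaches from about 0.275 to 0.725 m from the base axis. Payload 5.6 kg.
Tool frame: the origin (TCP) lies between the finger pads, 19 mm behind the fingertips; this is the grasp point; z points along the fingers, y is the line along which they close (so a half turn about z gives the same grasp; the last joint's range is limited). The gripper opens to 85 mm and grips with 20 to 120 N. Pads are 22 mm wide; open, the fingers measure 114 mm over their backs; the gripper's body (76 mm by 85 mm) begins 54 mm behind the grasp point. The pads swing forward as they close: fully open they stand 13 mm farther back than shut.
Start: joints at [0.285, 0.255, 0.108, 0, -1.424, -0.285], TCP at [0.55, 0, 0.25] pointing down, gripper open.
Joint ranges: [-2.95, 2.95], [-1.21, 1.97], [-1.09, 1.5], [-2.87, 1.71], [-2.94, -0.07], [-3.05, 3.05]. Speed limits (rad/s): [2.57, 2.57, 3.14, 3.14, 3.14, 3.14].

INTERFACE

Orientations are given as a 3x3 rotation matrix whose columns are the frame's x, y, z axes.
In Python, from bench import r gives the robot as it stands.
- The arm moves only by the shell command python3 -m crank 'ROWS' [FORCE]. ROWS is JSON, a list that holds one entry, the list of rows, each a list of 5 numbers: the opening, from 0 (shut) to 1 (fully open), then the shift along the tool's x, y, z in mm, then the turn about the tool's z in degrees. A call has 1 to 20 rows; each row shifts and turns the commanded pose from where the row before left it, along the tool's axes as they then stand; what a row does not reach is not made up. A row lasts 1/8 s, in which the tool goes at most 62.5 mm and 10.7 degrees, less where a joint would pass 70% of its speed; a pose out of reach is approached as far as the arm can. A call is refused whole if a number of a shift passes 62.5 or a number of a turn 10.7, either way. A call with a gripper value outside its range is refused whole. The fingers move at their own pace and stop on an object; FORCE is the grip in N (left out, the last holds). Time passes only in rows, so rows that do not move let the fingers close. It gives the time, the measured TCP pose, the force, the opening and the grip force at its end, in the units of the state.
- r.sense(): the state, without advancing time (a new reading comes with each control period).
- r.camera(name): name is "scene" or "side" or "wrist"; returns a dict with "image" (384x512x3 uint8, red, green, blue), "fov_y" (degrees; the focal length in pixels is half the picture's height over the tangent of half this angle, whatever the lens; pixels are square), "cx", "cy" (the principal point, pixels), "pose" (4x4, takes a point from camera to world coordinates). Camera axes: x right, y up, looking along -z (the intrinsics and any distortion apply to the point x, -y, -z); pixel columns grow to the right and rows downward; lengths in m; the calibration is good to about 2 mm. A picture is of the moment at which its call begins. There is no depth.
- r.finish_job(): hands the job in; it is judged then, once.
The state is a dict: "time": time; "q": joint angles; "qvel": joint speeds; "effort": joint torques, N m; "position": TCP position; "tcp_rot": TCP orientation; "wrist_force": force on the tool from outside, world axes, zero at the start; "ft_torque": the same for the moment, N m; "width": finger opening in m; "grasp_force": force on a finger pad.
Only numpy, scipy, OpenCV 4.12 (cv2) and the standard library are available. Lean on these libraries where they do the work, as an engineer would, in place of code of your own. Each camera call takes 0.05 s, during which the arm holds its last target. There are 200 camera calls.

TASK

Push the plunger of each of the three dosing syringes in the rack slowly down with closed fingers, never pressing its thumb plate with more than 25 N: the two sound ones must go fully home and stay in their sockets. In the third the resistance will climb part-way, where a hard lump blocks it: stop there, leave that plunger as it is, lift that syringe out by its barrel and stand it gently in the red reject cup, without dropping it. Leave the spray bottle, the mixing cup and the filler knife where they are.

Things in the scene. Friction and masses are not known exactly. Their poses are not given: they have to be found in the camera images.
- syringe_a: White opaque syringe barrel, loose, 32 mm diameter, 95 mm tall, 120 to 190 g, upright in a rack socket; origin at the centre of its underside, z up to the plunger. At the rim two finger tabs (18 mm wide, 4 mm thick) reach 27 mm from the axis along its +y and -y. Grip the barrel across its x from above, plunger head between the open fingers, e.g. TCP 20 mm below the rim.
- thumb_a: Round blue thumb plate on top of syringe_a's plunger: 30 mm diameter, 6 mm thick; origin at the centre of its underside, so its upper face is 6 mm higher. Push it straight down with the closed fingertips.
- plunger_a (a joint): Stroke of syringe_a (m): 0 drawn (plate underside 40 mm above the rim), 0.040 home (plate on the rim, firm stop). A sound plunger drags a steady 4 to 5 N and stays where left. In exactly one syringe, unknown and unseen, a lump of cured filler lies inside: same drag to about 0.022, then resistance climbs 1.5 N per mm to a dead stop near 0.030.
- syringe_b: White opaque syringe barrel, loose, 32 mm diameter, 95 mm tall, 120 to 190 g, upright in a rack socket; origin at the centre of its underside, z up to the plunger. At the rim two finger tabs (18 mm wide, 4 mm thick) reach 27 mm from the axis along its +y and -y. Grip the barrel across its x from above, plunger head between the open fingers, e.g. TCP 20 mm below the rim.
- thumb_b: Round blue thumb plate on top of syringe_b's plunger: 30 mm diameter, 6 mm thick; origin at the centre of its underside, so its upper face is 6 mm higher. Push it straight down with the closed fingertips.
- plunger_b (a joint): Stroke of syringe_b (m): 0 drawn (plate underside 40 mm above the rim), 0.040 home (plate on the rim, firm stop). A sound plunger drags a steady 4 to 5 N and stays where left. In exactly one syringe, unknown and unseen, a lump of cured filler lies inside: same drag to about 0.022, then resistance climbs 1.5 N per mm to a dead stop near 0.030.
- syringe_c: White opaque syringe barrel, loose, 32 mm diameter, 95 mm tall, 120 to 190 g, upright in a rack socket; origin at the centre of its underside, z up to the plunger. At the rim two finger tabs (18 mm wide, 4 mm thick) reach 27 mm from the axis along its +y and -y. Grip the barrel across its x from above, plunger head between the open fingers, e.g. TCP 20 mm below the rim.
- thumb_c: Round blue thumb plate on top of syringe_c's plunger: 30 mm diameter, 6 mm thick; origin at the centre of its underside, so its upper face is 6 mm higher. Push it straight down with the closed fingertips.
- plunger_c (a joint): Stroke of syringe_c (m): 0 drawn (plate underside 40 mm above the rim), 0.040 home (plate on the rim, firm stop). A sound plunger drags a steady 4 to 5 N and stays where left. In exactly one syringe, unknown and unseen, a lump of cured filler lies inside: same drag to about 0.022, then resistance climbs 1.5 N per mm to a dead stop near 0.030.
- rack: Plywood rack fixed to the bench, 90 mm (x) by 250 mm (y) by 50 mm high, origin at the centre of its underside. Three sockets in a row along its y, 75 mm apart, 34 mm wide and 35 mm deep (socket floor 15 mm above the bench), one syringe in each.
- cup: Red reject cup on a square steel foot fixed to the bench: inside diameter 48 mm, outside 54 mm, rim 45 mm high, inner floor 6 mm above the bench; origin at the centre of its underside.
- spray: Bystander: white spray bottle with blue band and orange head, 72 mm diameter, about 200 mm tall; origin under its centre.
- mixing_cup: Bystander: pink open mixing cup, 86 mm wide, 60 mm high; origin under its centre.
- filler_knife: Bystander: filling spatula about 200 mm long lying flat on the bench to the left of the rack, origin near its middle.

How it is judged:
At the end, for the whole second after the job is handed in: Two syringes upright in their own sockets (moved < 12 mm, tilt < 0.12 rad), plungers past 37 of 40 mm. The third, plunger pushed to its block (18 to 35 mm), stands at rest in the red cup: underside within 20 mm of the cup axis and below 20 mm height, leaning < 0.5 rad (((value of joint plunger_a between 0.018 and 0.035 m and horizontal distance between syringe_a and cup below 0.02 m and height (world z) of syringe_a below 0.02 m and angle between syringe_a's own z axis and vertical below 0.5 rad and linear speed of syringe_a below 0.03 m/s and value of joint each of plunger_b, plunger_c above 0.037 m and distance of each of syringe_b, syringe_c from where it was at the start of the episode below 0.012 m and angle between each of syringe_b, syringe_c's own z axis and vertical below 0.12 rad) or (value of joint plunger_b between 0.018 and 0.035 m and horizontal distance between syringe_b and cup below 0.02 m and height (world z) of syringe_b below 0.02 m and angle between syringe_b's own z axis and vertical below 0.5 rad and linear speed of syringe_b below 0.03 m/s and value of joint each of plunger_a, plunger_c above 0.037 m and distance of each of syringe_a, syringe_c from where it was at the start of the episode below 0.012 m and angle between each of syringe_a, syringe_c's own z axis and vertical below 0.12 rad) or (value of joint plunger_c between 0.018 and 0.035 m and horizontal distance between syringe_c and cup below 0.02 m and height (world z) of syringe_c below 0.02 m and angle between syringe_c's own z axis and vertical below 0.5 rad and linear speed of syringe_c below 0.03 m/s and value of joint each of plunger_a, plunger_b above 0.037 m and distance of each of syringe_a, syringe_b from where it was at the start of the episode below 0.012 m and angle between each of syringe_a, syringe_b's own z axis and vertical below 0.12 rad))); the robot touches nothing.
It fails at once if a thumb plate is loaded with more than 25 N (contact force between any of thumb_a, thumb_b, thumb_c and anything else above 25 N).
It fails at once if a syringe is dropped (faster than 0.7 m/s with the fingers off it) ((linear speed of syringe_a above 0.7 m/s and contact force between the fingers and syringe_a below 0.3 N) or (linear speed of syringe_b above 0.7 m/s and contact force between the fingers and syringe_b below 0.3 N) or (linear speed of syringe_c above 0.7 m/s and contact force between the fingers and syringe_c below 0.3 N)).
It fails at once if the spray bottle, mixing cup or filler knife is shifted by more than 30 mm (distance of any of spray, mixing_cup, filler_knife from where it was at the start of the episode above 0.03 m).
It also fails if it takes over 61 s, if anything falls off the work surface, if the arm or the gripper's body presses on something with over 40 N, if the wrist force passes 120 N, or if a joint passes its speed limit or range.

## Working session

There is one attempt and no reset: what is moved stays moved. The work goes in short steps, Python scripts to look and compute and a shell command to move; the robot and the scene stay as the last step left them, time stands still between calls to the robot, and variables do not carry over. Pictures are saved under pics/ and viewed, at most 10 in all, crops included, and the job is handed in when it is done.

```bash
ls; mkdir -p pics; cat > h.py <<'E'
import numpy as np, cv2
from bench import r
def save(c,n): cv2.imwrite('pics/'+n+'.png',c['image'][:,:,::-1])
def ray(c,u,v):
    f=c['image'].shape[0]/2/np.tan(np.radians(c['fov_y'])/2)
    d=c['pose'][:3,:3]@np.array([(u-c['cx'])/f,-(v-c['cy'])/f,-1]); return c['pose'][:3,3],d
def onz(c,u,v,z):
    o,d=ray(c,u,v); return o+d*(z-o[2])/d[2]
def blobs(c,lo,hi,amin=40):
    h=cv2.cvtColor(c['image'],cv2.COLOR_RGB2HSV); m=cv2.inRange(h,np.array(lo),np.array(hi))
    n,l,s,ce=cv2.connectedComponentsWithStats(m)
    return [(ce[i].round(1),s[i]) for i in range(1,n) if s[i][4]>=amin]
E
python3 - <<'E'
from h import *
ims=[]
for n in("scene","side","wrist"):
    c=r.camera(n); ims.append(c['image']); print(n,c['fov_y'],c['cx'],c['cy'],c['pose'].round(3).tolist(),[k for k in c])
    print('blue',blobs(c,(95,100,50),(130,255,255))); print('red',blobs(c,(0,150,60),(6,255,255)),blobs(c,(172,150,60),(180,255,255)))
    np.save('pics/'+n,c['image'])
a=np.hstack(ims[:2]); cv2.imwrite('pics/a.png',cv2.resize(a,(800,300))[:,:,::-1]); save(c,'w')
s=r.sense();print(s)
E
```

```text
pics
scene 54.9701530513534 256.2394302710862 190.7434023194877 [[-0.15, -0.806, 0.573, 1.072], [0.989, -0.111, 0.102, 0.159], [-0.018, 0.582, 0.813, 0.819], [0.0, 0.0, 0.0, 1.0]] ['image', 'fov_y', 'cx', 'cy', 'pose']
blue [(array([280.2, 163.4]), array([275, 156,  12,  19, 146], dtype=int32)), (array([217.2, 166.4]), array([211, 159,  12,  19, 120], dtype=int32)), (array([249. , 165.1]), array([243, 158,  13,  18, 140], dtype=int32)), (array([366.4, 265.5]), array([354, 247,  33,  29, 346], dtype=int32))]
red [(array([157.1, 176.8]), array([147, 165,  20,  24, 317], dtype=int32))] []
side 57.96215183367482 254.34194304900896 190.84554328850837 [[-0.993, 0.066, -0.095, 0.504], [-0.114, -0.709, 0.696, 0.641], [-0.022, 0.702, 0.712, 0.732], [0.0, 0.0, 0.0, 1.0]] ['image', 'fov_y', 'cx', 'cy', 'pose']
blue [(array([43. , 62.8]), array([    0,     0,   111,   172, 12082], dtype=int32)), (array([305. ,  55.2]), array([295,  50,  21,  11, 197], dtype=int32)), (array([278.7, 165.4]), array([274, 160,  11,  18,  91], dtype=int32)), (array([281.8, 188.4]), array([277, 182,  11,  18,  95], dt
[... 796 characters left out ...]
1.42387000e+00, -2.84576257e-01]), 'qvel': array([-0.00034402, -0.00253304,  0.00154286,  0.00115957, -0.00052148,
       -0.00020442]), 'effort': array([-1.13390255e-03, -3.86942518e+01,  2.38082260e+01,  5.36670327e+00,
       -4.55894769e-03,  1.90294440e-05]), 'position': array([5.49682564e-01, 5.46920682e-05, 2.49314766e-01]), 'tcp_rot': array([[-1.09824911e-05, -9.99999024e-01, -1.39730534e-03],
       [-9.99999997e-01,  1.10895097e-05, -7.65815747e-05],
       [ 7.65969953e-05,  1.39730450e-03, -9.99999021e-01]]), 'wrist_force': array([ 0.110676  , -0.45427363, -0.14169241]), 'ft_torque': array([ 0.05865354,  0.00562125, -0.00660581]), 'grasp_force': 0.0, 'width': 0.08565072565558222}
```

View pics/a.png

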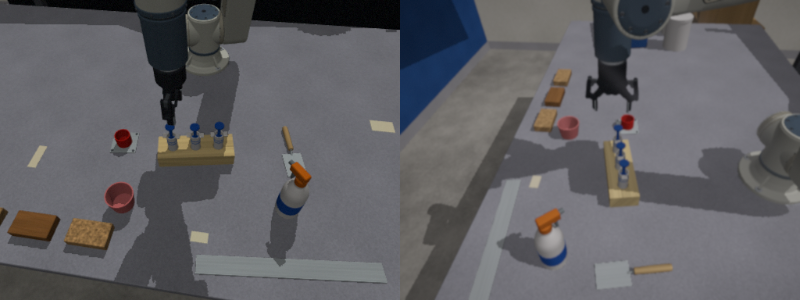

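View pics/w.png

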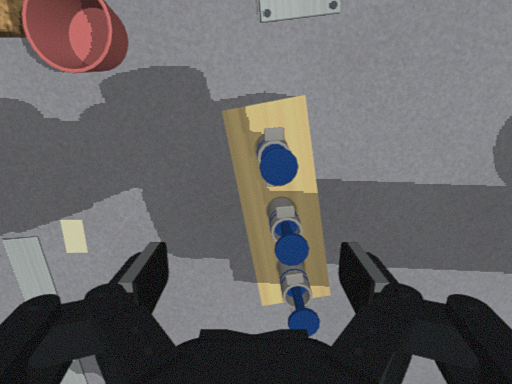

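The wrist view shows the three blue thumb plates at about (278,165), (290,247) and (303,321). The rack is slightly yawed. In the overview the red cup is at about (123,138) of the scaled scene picture. Next I measure the plates.

```bash
cat >> h.py <<'E'
def plates(c,lo=(100,120,40),hi=(130,255,255),k=15,amin=40):
    h=cv2.cvtColor(c['image'],cv2.COLOR_RGB2HSV); m=cv2.inRange(h,np.array(lo),np.array(hi))
    m=cv2.morphologyEx(m,cv2.MORPH_OPEN,cv2.getStructuringElement(cv2.MORPH_ELLIPSE,(k,k)))
    out=[]
    for q in cv2.findContours(m,cv2.RETR_EXTERNAL,cv2.CHAIN_APPROX_NONE)[0]:
        if cv2.contourArea(q)>amin: out.append(cv2.fitEllipse(cv2.convexHull(q)))
    return out
E
python3 - <<'E'
from h import *
W=r.camera('wrist');P=[]
for e in plates(W):
    p=onz(W,*e[0],.154);P.append(p);print(np.round(e[0],1),np.round(e[1],1),p.round(4))
P=np.array(P);print(np.linalg.norm(np.diff(P,axis=0),axis=1)); d=P[0]-P[-1];print('yaw deg of row from y',np.degrees(np.arctan2(-d[0],d[1])))
for n in('scene','side'):
    c=r.camera(n)
    for e in plates(c,k=7): print(n,np.round(e[0],1),np.round(e[1],1),onz(c,*e[0],.154).round(4))
    for b in blobs(c,(0,150,60),(6,255,255)): print('red',onz(c,*b[0],.025).round(4),[onz(c,b[1][0]+dx,b[1][1]+dy,.03).round(3)[:2].tolist() for dx,dy in((0,b[1][3]/2),(b[1][2],b[1][3]/2),(b[1][2]/2,0),(b[1][2]/2,b[1][3]))])
E
```

```text
[303.8 320.3] [25.1 30.5] [0.5032 0.113  0.154 ]
[289.5 243.2] [33.7 46.1] [0.5187 0.0365 0.154 ]
[277.5 164.6] [36.2 40.9] [ 0.5301 -0.0295  0.154 ]
[0.07801518 0.06696205]
yaw deg of row from y 10.699031866350767
scene [367. 265.] [17.  29.6] [0.7475 0.3134 0.154 ]
scene [217.  163.3] [ 7.3 10.3] [ 0.5371 -0.0275  0.154 ]
scene [248.8 162.8] [10.2 11.8] [0.5254 0.0463 0.154 ]
scene [280.4 160.9] [10.  11.6] [0.5097 0.119  0.154 ]
red [ 0.5023 -0.2165  0.025 ] [[0.511, -0.241], [0.503, -0.187], [0.466, -0.227], [0.546, -0.202]]
side [197.4 330.8] [15.7 28.9] [0.6396 0.4139 0.154 ]
side [286.1 208.5] [ 8.8 10.3] [0.5052 0.1249 0.154 ]
side [281.5 186. ] [7.8 9.1] [0.5196 0.0549 0.154 ]
side [278.5 163.3] [7.1 9.3] [ 0.532  -0.0263  0.154 ]
side [304.9  55.1] [10.7 20.5] [ 0.4733 -0.6582  0.154 ]
side [1144.4 -491.1] [ 316.2 2304.8] [2.6957 2.8874 0.154 ]
red [ 0.5015 -0.2155  0.025 ] [[0.523, -0.204], [0.476, -0.208], [0.501, -0.248], [0.498, -0.165]]
```

```bash
python3 -m crank '[[[0,28,20,0,0],[0,0,0,0,-9.6],[0,0,0,30,0],[0,0,0,0,0],[0,0,0,0,0]]]'; python3 - <<'E'
from h import *
W=r.camera('wrist')
for e in plates(W):
    print(np.round(e[0],1),np.round(e[1],1),onz(W,*e[0],.154).round(4))
save(W,'w2')
for n in('scene','side'):
    c=r.camera(n)
    h=cv2.cvtColor(c['image'],cv2.COLOR_RGB2HSV); m=cv2.inRange(h,(0,150,40),(6,255,255))
    q=max(cv2.findContours(m,cv2.RETR_EXTERNAL,cv2.CHAIN_APPROX_NONE)[0],key=cv2.contourArea)
    print(n,cv2.boundingRect(q))
    cv2.imwrite('pics/cup_'+n+'.png',cv2.resize(c['image'][q[:,0,1].min()-25:q[:,0,1].max()+25,q[:,0,0].min()-25:q[:,0,0].max()+25],None,fx=5,fy=5)[:,:,::-1])
s=r.sense();print(s['position'],s['width'],s['wrist_force'])
E
```

```text
time: 0.92
position: [0.5304, -0.0281, 0.2209]
tcp_rot: [[0.167, -0.986, 0.001], [-0.986, -0.167, -0.001], [0.001, -0.001, -1.0]]
wrist_force: [0.9, -0.5, 0.4]
width: 0.0002
grasp_force: 0.0
[253.9 208.5] [40.7 52. ] [ 0.53   -0.0321  0.154 ]
scene (147, 165, 21, 24)
side (284, 148, 15, 17)
[ 0.53057097 -0.02790343  0.22106775] -0.00024836887092319603 [ 0.2010792  -0.57322182  0.09866513]
```

View pics/w2.png

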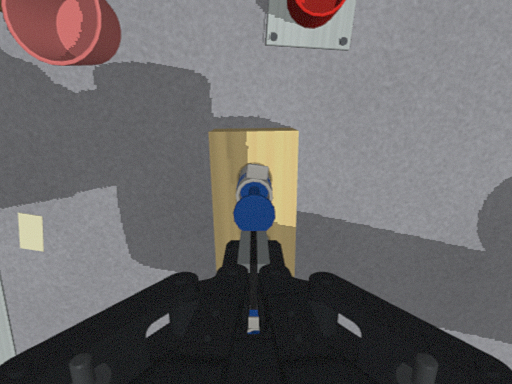

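The plate is centred under the closed fingertips at (254,213) and the rack is squared up in the view. I lower to contact.

```bash
python3 -m crank '[[[0,0,0,20,0],[0,0,0,16,0],[0,0,0,6,0],[0,0,0,0,0],[0,0,0,2,0],[0,0,0,2,0],[0,0,0,2,0],[0,0,0,2,0],[0,0,0,2,0],[0,0,0,0,0]]]'; python3 -m crank '[[[0,0,0,2,0],[0,0,0,2,0],[0,0,0,2,0],[0,0,0,2,0],[0,0,0,2,0],[0,0,0,2,0],[0,0,0,2,0],[0,0,0,2,0],[0,0,0,0,0]]]'
```

```text
time: 2.33
position: [0.5301, -0.0279, 0.1679]
tcp_rot: [[0.167, -0.986, 0.0], [-0.986, -0.167, 0.0], [0.0, -0.0, -1.0]]
wrist_force: [0.6, -0.1, 3.3]
width: 0.0001
grasp_force: 1.4
time: 3.45
position: [0.5299, -0.028, 0.1518]
tcp_rot: [[0.167, -0.986, -0.0], [-0.986, -0.167, -0.0], [-0.0, 0.0, -1.0]]
wrist_force: [0.4, -0.4, 2.8]
width: 0.0002
grasp_force: 1.5
```

```bash
python3 -m crank '[[[0,0,0,1,0],[0,0,0,1,0]]]'|grep -E 'posi|wrist'; python3 -m crank '[[[0,0,0,1,0]]]'|grep -E 'posi|wrist';python3 -m crank '[[[0,0,0,1,0]]]'|grep -E 'posi|wrist'
```

```text
position: [0.5303, -0.028, 0.1505]
wrist_force: [-1.0, -0.8, 6.7]
position: [0.5304, -0.028, 0.1497]
wrist_force: [-0.6, 1.1, 8.3]
position: [0.5305, -0.0281, 0.149]
wrist_force: [-0.5, 0.2, 9.6]
```

```bash
python3 -m crank '[[[0,0,0,1,0],[0,0,0,0,0]]]'|grep -E 'posi|wrist'
```

```text
position: [0.5305, -0.0281, 0.1482]
wrist_force: [-0.8, 0.5, 8.7]
```

Resistance climbs here, so this one (–y socket) is blocked. I stop at a stroke of about 27 mm and go to the middle one.

```bash
python3 -m crank '[[[0,0,0,-10,0],[0,0,0,-40,0],[0,-37.5,0,0,0],[0,-37.5,0,0,0],[0,0,0,0,0],[0,0,0,0,0]]]'; python3 - <<'E'
from h import *
W=r.camera('wrist')
for e in plates(W): print(np.round(e[0],1),np.round(e[1],1),onz(W,*e[0],.154).round(4))
save(W,'w3')
E
```

```text
time: 4.95
position: [0.5171, 0.0458, 0.1966]
tcp_rot: [[0.167, -0.986, -0.001], [-0.986, -0.167, -0.0], [0.0, 0.001, -1.0]]
wrist_force: [0.6, -0.2, 0.5]
width: -0.0002
grasp_force: 0.0
[254.2 215.6] [44.5 50.3] [0.5171 0.0379 0.154 ]
[252.3 101.6] [45.2 47.5] [ 0.5292 -0.0274  0.154 ]
```

View pics/w3.png

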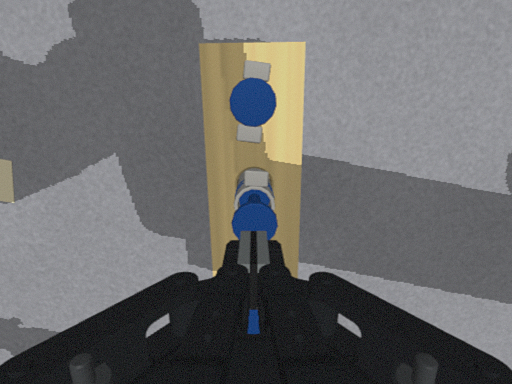

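Middle plate at (254,222) lies under the fingertips. The blocked plate at (252,102) has its tabs at (257,70) and (250,133), so that syringe is turned about 6° to the tool. I push the middle one.

```bash
python3 -m crank '[[[0,0,0,14,0],[0,0,0,4,0],[0,0,0,2,0],[0,0,0,2,0],[0,0,0,2,0],[0,0,0,2,0],[0,0,0,2,0],[0,0,0,2,0],[0,0,0,2,0],[0,0,0,2,0],[0,0,0,2,0],[0,0,0,2,0],[0,0,0,2,0],[0,0,0,2,0],[0,0,0,2,0]]]'|grep -E 'posi|wrist'; python3 -m crank '[[[0,0,0,1,0],[0,0,0,1,0]]]'|grep -E 'posi|wrist';python3 -m crank '[[[0,0,0,1,0],[0,0,0,1,0]]]'|grep -E 'posi|wrist'
```

```text
position: [0.5175, 0.046, 0.1529]
wrist_force: [-0.6, 0.6, 4.3]
position: [0.5175, 0.046, 0.1509]
wrist_force: [-0.1, -0.1, 4.0]
position: [0.5175, 0.046, 0.1489]
wrist_force: [-0.7, -0.0, 3.7]
```

```bash
python3 -m crank '[[[0,0,0,2,0],[0,0,0,2,0],[0,0,0,2,0],[0,0,0,1.5,0],[0,0,0,1,0],[0,0,0,1,0],[0,0,0,1,0],[0,0,0,0.5,0],[0,0,0,0,0]]]'|grep -E 'posi|wrist'; python3 -m crank '[[[0,0,0,0.5,0],[0,0,0,0.5,0]]]'|grep -E 'posi|wrist'
```

```text
position: [0.5174, 0.046, 0.1379]
wrist_force: [0.3, 0.4, 1.6]
position: [0.5175, 0.046, 0.137]
wrist_force: [-0.8, 0.5, 4.2]
```

```bash
python3 -m crank '[[[0,0,0,0.5,0],[0,0,0,0.5,0]]]'|grep -E 'posi|wrist'; python3 -m crank '[[[0,0,0,0.5,0],[0,0,0,0,0]]]'|grep -E 'posi|wrist'
```

```text
position: [0.5175, 0.046, 0.136]
wrist_force: [0.3, 0.5, 3.2]
position: [0.5175, 0.046, 0.1354]
wrist_force: [0.2, 0.9, 3.3]
```

```bash
python3 -m crank '[[[0,0,0,0.4,0],[0,0,0,0,0]]]'|grep -E 'posi|wrist'; python3 -m crank '[[[0,0,0,0.4,0],[0,0,0,0,0]]]'|grep -E 'posi|wrist'
```

```text
position: [0.5175, 0.046, 0.135]
wrist_force: [0.6, -0.3, 3.1]
position: [0.5175, 0.046, 0.1348]
wrist_force: [-0.8, 1.0, 4.1]
```

Home at .135, which matches the geometry. Next is the third one.

```bash
python3 -m crank '[[[0,0,0,-20,0],[0,0,0,-40,0],[0,-37.5,0,0,0],[0,-37.5,0,0,0],[0,0,0,0,0],[0,0,0,0,0]]]'|grep -E 'time|posi|wrist'; python3 - <<'E'
from h import *
W=r.camera('wrist')
for e in plates(W): print(np.round(e[0],1),np.round(e[1],1),onz(W,*e[0],.154).round(4))
E
```

```text
time: 10.5
position: [0.5045, 0.1196, 0.194]
wrist_force: [-0.3, 0.0, 0.5]
[256.2 216.1] [43.4 49.8] [0.5034 0.1109 0.154 ]
[253.9 102.3] [42.7 44.7] [0.5157 0.0467 0.154 ]
```

```bash
python3 -m crank '[[[0,0,0,13,0],[0,0,0,3,0],[0,0,0,2,0],[0,0,0,2,0],[0,0,0,2,0],[0,0,0,2,0],[0,0,0,2,0],[0,0,0,2,0],[0,0,0,2,0],[0,0,0,2,0],[0,0,0,2,0],[0,0,0,2,0],[0,0,0,2,0],[0,0,0,2,0],[0,0,0,2,0]]]'|grep -E 'posi|wrist'; python3 -m crank '[[[0,0,0,1,0],[0,0,0,1,0],[0,0,0,1,0]]]'|grep -E 'posi|wrist'
```

```text
position: [0.505, 0.12, 0.1526]
wrist_force: [-0.2, 0.2, 4.0]
position: [0.505, 0.12, 0.1497]
wrist_force: [-0.3, -0.2, 3.1]
```

```bash
python3 -m crank '[[[0,0,0,2,0],[0,0,0,2,0],[0,0,0,2,0],[0,0,0,2,0],[0,0,0,1.5,0],[0,0,0,1,0],[0,0,0,1,0],[0,0,0,1,0],[0,0,0,0.5,0],[0,0,0,0.5,0],[0,0,0,0,0]]]'|grep -E 'posi|wrist'; python3 -m crank '[[[0,0,0,0.5,0],[0,0,0,0.3,0],[0,0,0,0,0]]]'|grep -E 'posi|wrist'; python3 -m crank '[[[0,0,0,0.4,0],[0,0,0,0,0]]]'|grep -E 'posi|wrist'
```

```text
position: [0.5049, 0.1199, 0.1361]
wrist_force: [0.3, 0.2, 3.0]
position: [0.5049, 0.1199, 0.1353]
wrist_force: [0.0, 0.1, 3.7]
position: [0.5049, 0.1199, 0.1349]
wrist_force: [0.5, 0.1, 2.5]
```

Both sound ones are home. I open the gripper, move along to look at the cup, then come back to the blocked syringe.

```bash
python3 -m crank '[[[0,0,0,-20,0],[0,0,0,-50,0],[0.5,50,0,-40,0],[1,50,0,0,0],[1,50,0,0,0],[1,50,0,0,0],[1,10,0,0,6],[1,0,0,0,0],[1,0,0,0,0]]]'; python3 - <<'E'
from h import *
W=r.camera('wrist');save(W,'w4')
for e in plates(W): print(np.round(e[0],1),np.round(e[1],1),onz(W,*e[0],.131).round(4))
for e in plates(W,(0,150,40),(6,255,255)): print('cup',np.round(e[0],1),np.round(e[1],1),onz(W,*e[0],.045).round(4))
E
```

```text
time: 15.92
position: [0.5395, -0.0853, 0.2435]
tcp_rot: [[0.065, -0.998, -0.001], [-0.998, -0.065, 0.0], [-0.0, 0.001, -1.0]]
wrist_force: [0.1, 0.9, 0.2]
width: 0.0855
grasp_force: 0.0
[266.8 312.2] [25.  27.3] [0.518  0.0316 0.131 ]
[259.  252.2] [30.6 35.5] [ 0.53   -0.0319  0.131 ]
cup [280.6  51.4] [16.7 19.3] [ 0.5188 -0.2129  0.045 ]
```

View pics/w4.png

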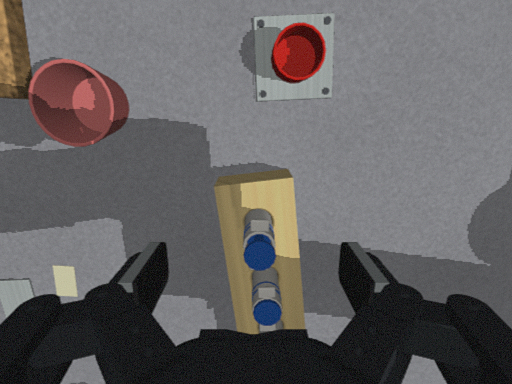

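The red cup is seen with its rim centred near (301,50) and its foot corners at (253,16), (333,13), (335,98) and (256,102). The blocked plate is at about (259,254).

```bash
python3 - <<'E'
from h import *
W=r.camera('wrist')
h=cv2.cvtColor(W['image'],cv2.COLOR_RGB2HSV); m=cv2.inRange(h,(0,130,30),(8,255,255))|cv2.inRange(h,(173,130,30),(180,255,255)); m[110:]=0; m[:,:240]=0
ys,xs=np.nonzero(m);print('box',xs.min(),xs.max(),ys.min(),ys.max())
t=(xs.min()+xs.max()+1)/2; R=(xs.max()+1-xs.min())/2
print('rim',t,ys.min()+R,R,onz(W,t,ys.min()+R,.045))
print('foot',np.mean([onz(W,*p,.004) for p in((253,16),(333,13),(335,98),(256,102))],0))
P=onz(W,259.5,253.5,.129);print('plate',P)
s=r.sense();R=s['tcp_rot'];print('to C mm (tool)',R.T@(np.array([P[0],P[1],.090])-s['position'])*1e3,'yaw',np.degrees(np.arctan2(R[1,1],R[0,1])))
E
```

```text
box 272 325 23 81
rim 299.0 50.0 27.0 [ 0.50058194 -0.21528229  0.045     ]
foot [ 0.4995866  -0.21324558  0.004     ]
plate [ 0.52941198 -0.02930246  0.129     ]
to C mm (tool) [-56.30029092   6.49147755 153.86763141] yaw -176.26432220980902
```

```bash
python3 -m crank '[[[1,-56,6.5,0,0],[1,0,0,40,0],[1,0,0,0,0]]]'|grep -E 'time|posi'; python3 - <<'E'
from h import *
W=r.camera('wrist');save(W,'w5')
for e in plates(W): print(np.round(e[0],1),np.round(e[1],1),onz(W,*e[0],.129).round(4))
E
```

```text
time: 16.4
position: [0.5277, -0.0295, 0.2016]
[260.  289.5] [31.3 33.5] [0.5171 0.0351 0.129 ]
[249.2 211.2] [38.5 42.3] [ 0.5294 -0.0292  0.129 ]
```

View pics/w5.png

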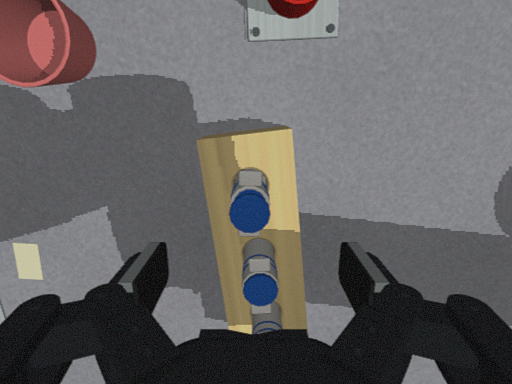

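The blocked plate at (249,211) lies central between the open fingers and matches the target. I lower and grip.

```bash
python3 -m crank '[[[1,0,0,40,0],[1,0,0,40,0],[1,0,0,20,0],[1,0,0,11,0],[1,0,0,0,0],[1,0,0,0,0]]]' | grep -E 'posi|wrist'; python3 -m crank '[[[0,0,0,0,0],[0,0,0,0,0],[0,0,0,0,0],[0,0,0,0,0],[0,0,0,0,0],[0,0,0,0,0]]]' 30
```

```text
position: [0.5309, -0.0305, 0.0945]
wrist_force: [0.2, -0.0, -0.0]
time: 17.95
position: [0.5301, -0.0305, 0.0933]
tcp_rot: [[0.063, -0.998, 0.001], [-0.998, -0.063, -0.0], [0.0, -0.001, -1.0]]
wrist_force: [0.0, 0.3, 2.7]
width: 0.0301
grasp_force: 30.8
```

```bash
python3 -m crank '[[[0,0,0,-5,0],[0,0,0,-10,0],[0,0,0,-15,0],[0,0,0,-20,0],[0,0,0,-15,0],[0,0,0,0,0]]]'; python3 - <<'E'
from h import *
s=r.sense();R=s['tcp_rot'];print(R.T@(np.array([.5003,-.2146,s['position'][2]])-s['position'])*1e3)
E
```

```text
time: 18.7
position: [0.5304, -0.0303, 0.1595]
tcp_rot: [[0.063, -0.998, 0.003], [-0.998, -0.063, 0.001], [-0.0, -0.003, -1.0]]
wrist_force: [-0.6, -0.3, -2.4]
width: 0.0304
grasp_force: 30.5
[182.02407631  41.6172964   -0.19030309]
```

```bash
python3 -m crank '[[[0,20,5,0,0],[0,36,8,0,0],[0,40,9,0,0],[0,40,9,0,0],[0,30,6,0,0],[0,16,4.6,0,0],[0,0,0,0,0],[0,0,0,0,0],[0,0,0,0,0]]]'; python3 - <<'E'
from h import *
ims=[]
for n in('scene','side'):
    c=r.camera(n); o=np.array([.5005,-.2148,.08]); f=192/np.tan(np.radians(c['fov_y'])/2)
    p=c['pose'][:3,:3].T@(o-c['pose'][:3,3]); u=int(c['cx']+f*p[0]/-p[2]);v=int(c['cy']-f*p[1]/-p[2])
    ims.append(cv2.resize(c['image'][max(v-60,0):max(v-60,0)+120,u-60:u+60],(400,400),interpolation=cv2.INTER_CUBIC)); print(n,u,v)
cv2.imwrite('pics/p.png',np.hstack(ims)[:,:,::-1])
E
```

```text
time: 19.82
position: [0.4999, -0.214, 0.158]
tcp_rot: [[0.064, -0.998, -0.0], [-0.998, -0.064, 0.0], [-0.0, 0.0, -1.0]]
wrist_force: [-0.6, -0.3, -2.5]
width: 0.0302
grasp_force: 30.4
scene 152 163
side 292 141
```

View pics/p.png

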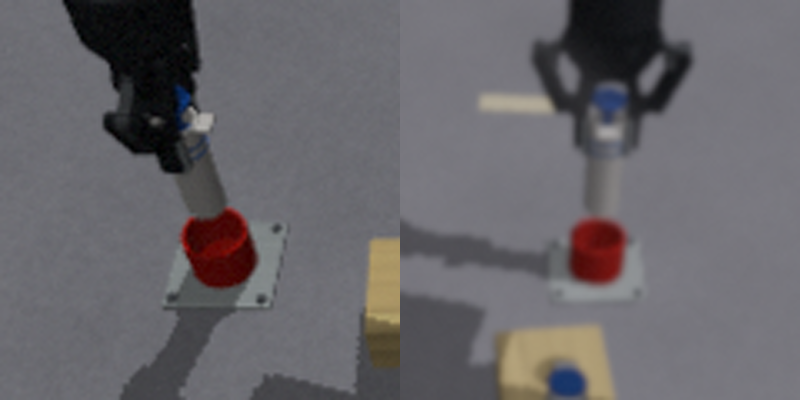

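The syringe hangs upright above the cup in both views, at (205,215) left and (600,215) right. I lower it.

```bash
python3 -m crank '[[[0,0,0,10,0],[0,0,0,15,0],[0,0,0,10,0],[0,0,0,10,0],[0,0,0,10,0],[0,0,0,8,0],[0,0,0,4,0],[0,0,0,0,0],[0,0,0,0,0]]]'|grep -E 'posi|wrist'; python3 -m crank '[[[0,0,0,2,0],[0,0,0,1,0],[0,0,0,1,0],[0,0,0,0,0]]]'|grep -E 'posi|wrist'
```

```text
position: [0.5, -0.2148, 0.0914]
wrist_force: [0.2, -0.0, -1.5]
position: [0.4996, -0.2147, 0.087]
wrist_force: [0.3, -0.6, -1.3]
```

```bash
python3 -m crank '[[[0,0,0,1,0],[0,0,0,1,0],[0,0,0,0,0]]]'|grep -E 'posi|wrist'; python3 -m crank '[[[0,0,0,0.5,0],[0,0,0,0.5,0],[0,0,0,0,0]]]'|grep -E 'posi|wrist'; python3 -m crank '[[[0,0,0,0.5,0],[0,0,0,0.5,0],[0,0,0,0,0]]]'|grep -E 'posi|wrist'
```

```text
position: [0.4996, -0.2147, 0.0849]
wrist_force: [0.5, -0.0, -2.6]
position: [0.4998, -0.2148, 0.0844]
wrist_force: [-1.3, 0.3, 1.1]
position: [0.4999, -0.2149, 0.0843]
wrist_force: [-4.1, 1.8, 9.4]
```

```bash
python3 -m crank '[[[0,0,0,-1,0],[0.4,0,0,0,0],[0.6,0,0,0,0],[0.9,0,0,0,0],[1,0,0,0,0],[1,0,0,0,0],[1,0,0,0,0]]]'|grep -E 'posi|wrist|width'; python3 -m crank '[[[1,0,0,-10,0],[1,0,0,-25,0],[1,0,0,-40,0],[1,0,0,-50,0],[1,-50,0,0,0],[1,-50,0,0,0],[1,0,0,0,0],[1,0,0,0,0],[1,0,0,0,0]]]'; python3 - <<'E'
from h import *
ims=[]
for n in('scene','side'):
    c=r.camera(n);u,v=((200,165) if n=='scene' else (285,180))
    ims.append(cv2.resize(c['image'][v-75:v+75,u-100:u+100],(400,300),interpolation=cv2.INTER_CUBIC))
W=r.camera('wrist');ims.append(cv2.resize(W['image'],(400,300)))
cv2.imwrite('pics/f.png',np.vstack([np.hstack(ims[:2]),np.hstack([ims[2],ims[2]*0])])[:,:,::-1])
for e in plates(W): print(np.round(e[0],1),np.round(e[1],1),onz(W,*e[0],.118).round(4))
E
```

```text
position: [0.4997, -0.2147, 0.084]
wrist_force: [-0.1, 0.2, 0.6]
width: 0.0856
time: 24.68
position: [0.4935, -0.1157, 0.2092]
tcp_rot: [[0.062, -0.998, 0.0], [-0.998, -0.062, -0.0], [0.0, -0.0, -1.0]]
wrist_force: [-0.6, 0.6, 0.2]
width: 0.0856
grasp_force: 0.0
[252.5  68.6] [43.1 45.2] [ 0.499  -0.2125  0.118 ]
```

View pics/f.png

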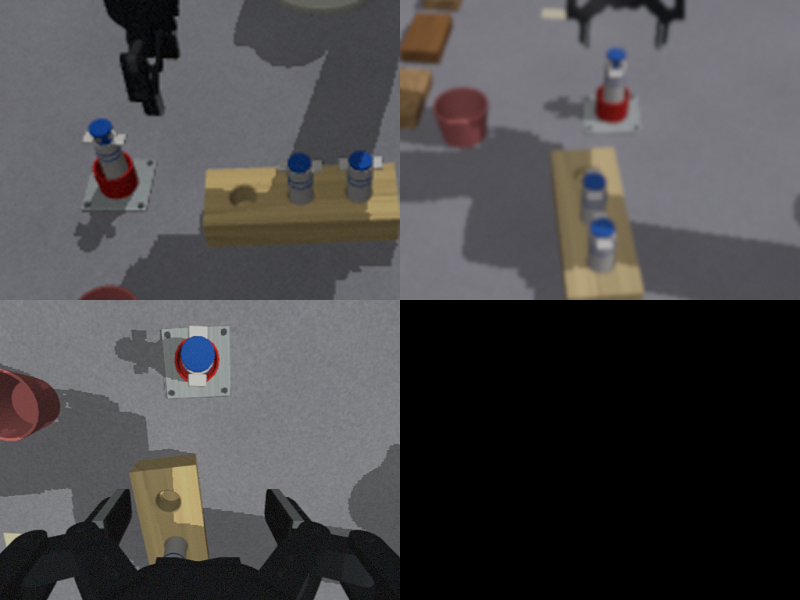

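The blocked syringe stands upright in the red cup, with its plate at about (198,355) in the wrist tile and its plunger still partly out. Both sound plungers sit on their rims in the rack at (299,163) and (360,161), and the gripper is clear of everything.

```bash
python3 -c "
from bench import r
print(r.finish_job())"
```

```text
the job is handed in; nothing more can be done
None
```

I handed the job in at about 25 s on the robot's clock, with no verdict printed: the two sound plungers are fully home in their sockets, and the blocked syringe (-y socket, stopped at about 27 mm, peak reading 9.6 N) stands upright in the red reject cup.

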